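# Crack the sealed dry box

### The job

The dry box of slides has stood shut so long that its rubber seal has stuck. Draw the bolt on its front all the way back, then take the lid by its bar handle, break the seal and raise the lid's front edge about 3 cm, just a slit for the box to breathe; do not let the lid swing wide open. Finish still holding the lid steady at that slit by the handle, with everything else on the bench left where it stands.

Things in the scene. Friction and masses are not known exactly. Their poses are not given: they have to be found in the camera images.
- dry_box: Grey box, 150 deep (its x) x 190 wide (its y) x 70 mm to the rim, fixed to the bench, with a 12 mm thick lid with a clear window (lid's top at 84 mm). Origin: centre of the underside; x runs from the front (the bolt's side, towards the robot) to the hinge at the back, y to the left as seen from the front, z up. Its place and yaw (up to about 0.25 rad either way) vary.
- bolt (a joint): Steel barrel bolt along the top of the box's front face, in m: about 0 to 0.008 at the start = shot home through the lid's staple (the lid cannot open), grows as the bolt is slid along the box's -y (to the right), clear of the staple from 0.024, 0.036 = fully drawn, against its stop. It takes about 2 N to slide and stays where it is left.
- bolt_knob (a point): Middle of the upright steel knob (15 mm across, 20 mm tall, on an 8 mm stem) by which the bolt is slid: 108 mm above the bench, 10 mm in front of the lid's edge, 24 mm above the lid's top; the knob's top is 120 mm above the bench. It moves with the bolt along the box's -y. It stands 38 mm in front of the handle bar's axis.
- lid_angle (a joint): Lid's hinge, in rad: 0 shut, grows as the front edge rises (1.56 mm per 0.01 rad; 3 cm at 0.19). The stuck seal lip holds the lid: the pull at the handle grows to 15 to 20 N within the first 5 mm of rise, then the seal lets go (free from 0.08 rad) and only the lid's weight, about 3 N there, is left. Let go, the lid drops back on to the lip (about 12 mm open at the front).
- handle_grip (a point): Middle of the bar handle's grip, on the bar's axis: 114 mm above the bench and 30 mm above the lid's top when shut, 127 mm in front of and 40 mm above the hinge axis. The bar runs along the box's y; moves with the lid.
- lid: The lid, 154 x 194 x 12 mm, with its steel bar handle across it near the front edge: round bar 10 mm thick, 88 mm long along the box's y, on two posts, 25 mm of finger room under the bar. Origin on the hinge axis at the back, 74 mm above the bench; axes as the box's when shut, turning with the lid.
- lid_hinge (a point): Point on the middle of the lid's hinge axis, at the back of the box, 74 mm above the bench; the axis runs along the box's y.
- lid_front_edge (a point): Middle of the upper front edge of the lid, 84 mm above the bench when shut, 156 mm from the hinge axis.
- sample_pot_3: Bystander: white sample pot 44 mm wide, 58 mm tall, beside the left end of the box. Origin under its centre.
- slide_mailer: Bystander: flat plastic slide mailer 86 x 30 x 12 mm, right of the box. Origin under its centre.
- pipette_bulb: Bystander: rubber bulb 30 x 57 x 30 mm lying right of the box.
- petri_1: Bystander: clear petri dish 60 mm wide, 14 mm tall, right of the box.
- pen_highlighter: Bystander: highlighter pen 120 mm long, lying near the bench's front edge right of the box.
- battery_1: Bystander: battery 50 mm long, 14 mm thick, lying left of the box.

How it is judged:
By the outcome, as a careful person would: the job done as asked, in the order asked, and still so for the second after the job is handed in, while the arm keeps its last pose, push and grip.
It also fails if it takes over 35 s, if anything falls off the work surface, if the arm or the gripper's body presses on something with over 40 N, if the wrist force passes 120 N, or if a joint passes its speed limit or range.

### The arm

A 6-joint arm with a two-finger parallel gripper is mounted at the origin on a cart in front of the work surface, level with it; the furniture and walls round the work are solid. World frame = base frame: x ahead of the robot, y to its left, z up, the work surface at z = 0. Lengths are in m, angles in rad, forces in N, time in s.
With the tool pointing down it reaches from about 0.225 to 0.875 m from the base axis. Payload 3.4 kg.
Tool frame: the origin (TCP) lies at the very end of the fingers, on their centre line; the grasp point (between the pads) lies behind it (manip.grasp_offset is the z of the grasp point in the tool frame, in m); z points along the fingers, y is the line along which they close (so a half turn about z gives the same grasp; the last joint's range is limited). The gripper opens to 85 mm and grips with 20 to 120 N. Pads are 22 mm wide; open, the fingers measure 114 mm over their backs; the gripper's body (76 mm by 85 mm) begins 54 mm behind the grasp point. The pads swing forward as they close: fully open they stand 13 mm farther back than shut.
Start: joints at [1.003, 0.276, 1.505, -0, 1.361, -0.121], TCP at [0.248, 0.519, 0.231] pointing down, gripper open.
Joint ranges: [-2.89, 2.89], [-0.75, 2.08], [0.22, 2.7], [-1.18, 4.32], [0.11, 2.71], [-2.7, 2.7]. Speed limits (rad/s): [2.57, 2.57, 3.14, 3.14, 3.14, 3.14].

### API

Orientations are given as a unit quaternion [w, x, y, z].
In Python, from rig import manip gives the robot as it stands.
- The arm moves only by the shell command python3 -m pendant 'ROWS' [FORCE]. ROWS is JSON, a list of rows, each an object of numbers: "dx", "dy", "dz": the shift along the tool's x, y, z in m; "rx", "ry", "rz": the turn, a rotation vector about the tool's x, y, z in degrees; "hand": the finger opening in m, from 0 to 0.0854. In form: [{"dx": .., "dy": .., "dz": .., "rx": .., "ry": .., "rz": .., "hand": ..}, ...]. A call has 1 to 12 rows; each row shifts and turns the commanded pose from where the row before left it, along the tool's axes as they then stand; what a row does not reach is not made up. A row lasts 1/12 s, in which the tool goes at most 41.7 mm and 7.16 degrees, less where a joint would pass 70% of its speed; a pose out of reach is approached as far as the arm can. A call is refused whole if a number of a shift passes 0.0417 or a number of a turn 7.16, either way. A call with a gripper value outside its range is refused whole. The fingers move at their own pace and stop on an object; FORCE is the grip in N (left out, the last holds). Time passes only in rows, so rows that do not move let the fingers close. It gives the time, the measured TCP pose, the force, the opening and the grip force at its end, in the units of the state.
- manip.get_state(): the state, without advancing time (a new reading comes with each control period).
- manip.get_image(name): name is "side" or "top" or "wrist"; returns a dict with "frame" (400x640x3 uint8, red, green, blue), "fx", "fy", "cx", "cy" (pixels), "distortion" ([k1, k2, p1, p2, k3] as OpenCV has them; the pictures are not rectified), "position" and "attitude" of the camera in the world; the wrist camera has in their place "mount" (4x4, takes a point from camera to tool coordinates, whose origin is the TCP and whose axes are the flange's). Camera axes: x right, y up, looking along -z (the intrinsics and any distortion apply to the point x, -y, -z); pixel columns grow to the right and rows downward; lengths in m; the calibration is good to about 2 mm. A picture is of the moment at which its call begins: read the wrist's pose just before it. There is no depth.
- manip.sign_off(): hands the job in; it is judged then, once.
The state is a dict: "clock": time; "qpos": joint angles; "qd": joint speeds; "effort": joint torques, N m; "position": TCP position; "ee_rot": TCP orientation; "contact_force": force on the tool from outside, world axes, zero at the start; "moment": the same for the moment, N m; "width": finger opening in m; "gripper_force": force on a finger pad.
Only numpy, scipy, OpenCV 4.12 (cv2) and the standard library are available. Lean on these libraries where they do the work, as an engineer would, in place of code of your own. Each camera call takes 0.05 s, during which the arm holds its last target. There are 200 camera calls.

## Working session

There is one attempt and no reset: what is moved stays moved. The work goes in short steps, Python scripts to look and compute and a shell command to move; the robot and the scene stay as the last step left them, time stands still between calls to the robot, and variables do not carry over. Pictures are saved under pics/ and viewed, at most 10 in all, crops included, and the job is handed in when it is done.

```bash
mkdir -p pics; ls
cat > h.py <<'E'
import numpy as np,cv2
from rig import manip
from scipy.spatial.transform import Rotation as R
def q2R(q): return R.from_quat([q[1],q[2],q[3],q[0]]).as_matrix()
def campose(im,st=None):
    if "mount" in im:
        T=np.eye(4);T[:3,:3]=q2R(st["ee_rot"]);T[:3,3]=st["position"];M=T@np.array(im["mount"]);return M[:3,:3],M[:3,3]
    a=np.array(im["attitude"]); return (a if a.shape==(3,3) else q2R(a)),np.array(im["position"])
def ray(im,uv,st=None):
    K=np.array([[im["fx"],0,im["cx"]],[0,im["fy"],im["cy"]],[0,0,1.]])
    p=cv2.undistortPoints(np.array([[uv]],float),K,np.array(im["distortion"],float))[0,0]
    Rm,c=campose(im,st); d=Rm@np.array([p[0],-p[1],-1]); return c,d/np.linalg.norm(d)
def plane(im,uv,z,st=None):
    c,d=ray(im,uv,st); return c+d*(z-c[2])/d[2]
def tri(a,b):
    (c1,d1),(c2,d2)=a,b
    t=np.linalg.lstsq(np.c_[d1,-d2],c2-c1,rcond=None)[0]
    p,q=c1+t[0]*d1,c2+t[1]*d2; return (p+q)/2,np.linalg.norm(p-q)
def shot(name,fn):
    st=manip.get_state(); im=manip.get_image(name); cv2.imwrite("pics/"+fn,cv2.cvtColor(np.asarray(im["frame"]),cv2.COLOR_RGB2BGR))
    import pickle; pickle.dump((im,st),open("pics/"+fn[:-4]+".pkl","wb")); return im,st
def load(fn):
    import pickle; return pickle.load(open("pics/"+fn+".pkl","rb"))
E
python3 - <<'E'
from h import *
for n in("side","top"):
    im,st=shot(n,n+"0.png"); print({k:v for k,v in im.items() if k!="frame"})
print(st, manip.grasp_offset)
E
```

```text
pics
{'fx': 376.43794560431184, 'fy': 376.43794560431184, 'cx': 322.90655880962123, 'cy': 202.78792549526074, 'distortion': array([-0.06458517,  0.        ,  0.        ,  0.        ,  0.        ]), 'position': array([0.47354689, 0.89748165, 0.67334604]), 'attitude': array([-0.02899007, -0.01288043,  0.41219518,  0.91054314])}
{'fx': 403.0605096021043, 'fy': 403.0605096021043, 'cx': 330.87851928622734, 'cy': 198.00195299838296, 'distortion': array([0.03148229, 0.        , 0.        , 0.        , 0.        ]), 'position': array([0.41018218, 0.22018626, 1.01366396]), 'attitude': array([-0.69660608, -0.04972763,  0.04643081,  0.71422077])}
{'clock': 0.05, 'qpos': array([ 1.00297593e+00,  2.76591717e-01,  1.50612560e+00,  1.77517171e-05,
        1.36065842e+00, -1.20982924e-01]), 'qd': array([ 1.55872955e-03, -1.28956812e-03, -7.80605267e-04,  1.39619544e-04,
        1.04651414e-03, -6.49122502e-05]), 'effort': array([ 1.28686246e-03, -4.18082356e+01, -2.46675861e+01, -2.57429419e-04,
        5.25149808e-03, -5.52332153e-06]), 'position': array([0.24818081, 0.51811752, 0.23044456]), 'ee_rot': array([-3.09182453e-04,  2.21566404e-01,  9.75144878e-01, -8.36254533e-04]), 'contact_force': array([0.00878579, 0.54182392, 0.38205599]), 'moment': array([0.01098164, 0.06540989, 0.0394526 ]), 'gripper_force': 0.0, 'width': 0.08552065824710421} -0.0187
```

View pics/side0.png

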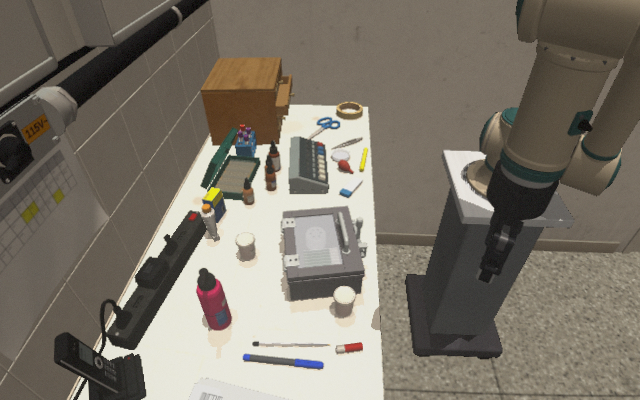

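View pics/top0.png

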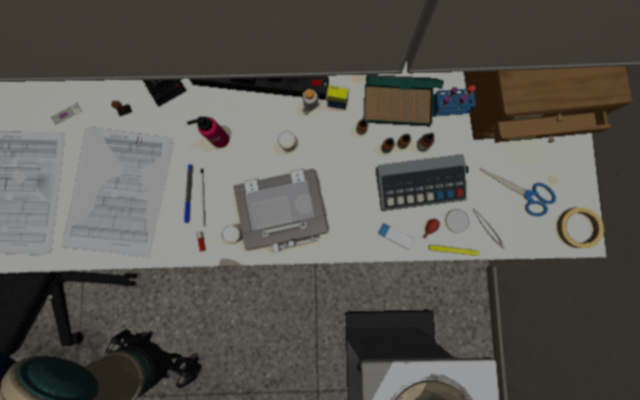

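The side view shows the box around (322,250), with the handle bar near (345,235) and the knob near (361,240). The top view shows the box around (282,208), with the bolt along its lower edge near (297,243). I'll enlarge both.

Run:
```python
import cv2,numpy as np
a=cv2.imread("pics/top0.png")[160:265,220:345]; b=cv2.imread("pics/side0.png")[195:325,270:380]
a=cv2.resize(a,(400,336),interpolation=cv2.INTER_CUBIC); a=cv2.convertScaleAbs(a,alpha=1.5)  #3.2x
b=cv2.resize(b,(396,468),interpolation=cv2.INTER_CUBIC); b=cv2.convertScaleAbs(b,alpha=1.3) #3.6x
c=np.zeros((470,800,3),np.uint8); c[:336,:400]=a; c[:468,402:798]=b; cv2.imwrite("pics/crop0.png",c)
```

```text
(no output)
```

View pics/crop0.png

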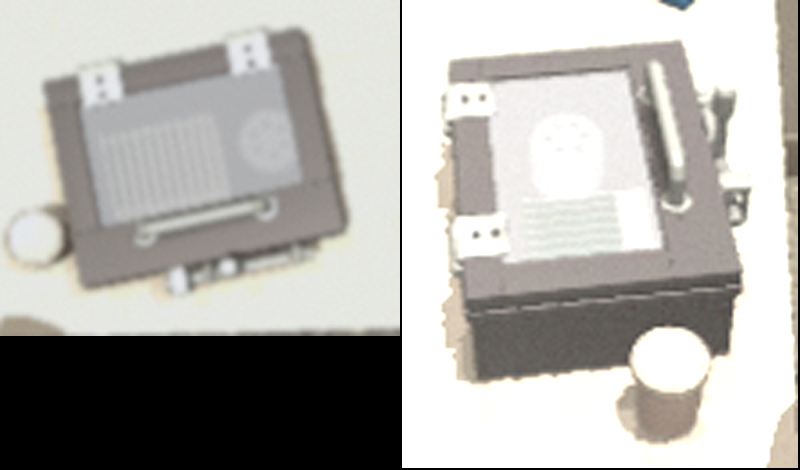

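The crops show the handle bar from (150,228) to (265,205) in the top view, and from (655,65) to (677,200) in the side view. Two bolt candidates are at (180,280) and (228,267) in the top view, and at (735,180) and (722,95) in the side view. Triangulated heights will show which is the knob.

```bash
python3 - <<'E'
from h import *
ti,_=load("top0"); si,_=load("side0")
T=lambda u,v:ray(ti,(220+(u+.5)/3.2-.5,160+(v+.5)/3.2-.5)); S=lambda u,v:ray(si,(270+(u-402+.5)/3.6-.5,195+(v+.5)/3.6-.5))
for n,a,b in [("hL",(148,226),(677,198)),("hR",(266,202),(656,66)),("k1",(180,280),(735,180)),("k2",(228,267),(722,95)),("k1x2",(228,267),(735,180)),("lidFL",(83,285),(738,275)),("lidBL",(45,84),(463,300)),("lidBR",(303,30),(450,62)),("lidFR",(345,232),(684,44)),("pot",(36,238),(670,358))]:
    print(n,*tri(T(*a),S(*b)))
E
cat > /dev/null
python3 - <<'E'
from h import *
im,st=shot("wrist","w0.png"); print(im["mount"],im["fx"])
E
```

```text
hL [0.4623434  0.37417759 0.08689797] 0.007638927143049434
hR [0.47667808 0.28753078 0.1092634 ] 0.005669569620994787
k1 [0.42586203 0.35224172 0.08014841] 0.002793823567747221
k2 [0.43434189 0.3142109  0.11245068] 0.0008570883628317558
k1x2 [0.42915631 0.32170381 0.0477465 ] 0.014836344855814034
lidFL [0.42459174 0.42203427 0.0789759 ] 0.0018601051023058928
lidBL [0.57252684 0.45007698 0.08065987] 0.0002365734640130646
lidBR [0.60757989 0.26032372 0.07945889] 0.0012519761113764167
lidFR [0.45740923 0.2329059  0.07922804] 0.002556600244086208
pot [0.46037861 0.46214846 0.05490374] 0.0019736664053081874
[[-1.80497244e-04  9.60428595e-01  2.78526267e-01  7.14673823e-02]
 [ 9.99999758e-01  3.60432109e-04 -5.94816804e-04  6.96779563e-04]
 [-6.71668877e-04  2.78526092e-01 -9.60428428e-01 -1.40925907e-01]
 [ 0.00000000e+00  0.00000000e+00  0.00000000e+00  1.00000000e+00]] 346.7872354253856
```

```bash
python3 -m pendant '[{"dx":0,"hand":0.0854}]'; python3 -c "
from h import *
s=manip.get_state();print(q2R(s['ee_rot']).round(3))"
```

```text
[[-0.902  0.432 -0.001]
 [ 0.432  0.902 -0.001]
 [ 0.    -0.001 -1.   ]]invalid input
```

The knob is at about (0.434, 0.314) with its top near 0.11–0.12, and the box yaw is about 0.18. I'll move above the knob first and refine there with the wrist camera.

```bash
python3 -m pendant '[{"dx":-0.022,"dy":-0.009,"rz":-3.0},{"dx":-0.022,"dy":-0.008},{"dx":-0.022,"dy":-0.009},{"dx":-0.022,"dy":-0.008},{"dx":-0.022,"dy":-0.009},{"dx":-0.022,"dy":-0.008},{"dx":-0.022,"dy":-0.008},{"dx":-0.022,"dy":-0.009},{"dx":-0.022,"dy":-0.008},{"dx":-0.022,"dy":-0.008},{"dx":-0.02,"dy":-0.008}]' 30
```

```text
invalid input
```

```bash
python3 -m pendant '[{"rz":-5.5,"hand":0.045},{"rz":-5.5,"hand":0.045},{"rz":-5.5,"hand":0.045},{"rz":-5.5,"hand":0.045},{"rz":-5.5,"hand":0.045},{"rz":-5.5,"hand":0.045},{"hand":0.045},{"hand":0.045}]'
python3 - <<'E'
from h import *
im,st=shot("wrist","w1.png"); print(st["position"],q2R(st["ee_rot"]).round(3),st["qpos"])
E
```

```text
[0.24824323 0.51820675 0.23064429] [[-0.902  0.432 -0.001]
 [ 0.432  0.902 -0.001]
 [ 0.    -0.001 -1.   ]] [ 1.00299136e+00  2.76423356e-01  1.50586533e+00 -1.99313253e-05
  1.36067929e+00 -1.20987187e-01]invalid input
```

View pics/w1.png

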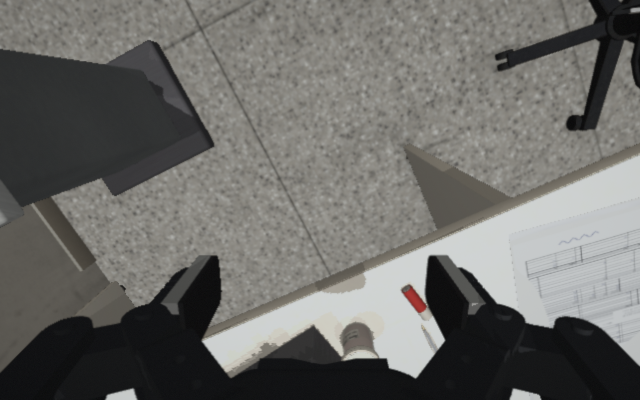

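Both calls were refused, so the arm is still at its start pose and the wrist picture mostly shows the floor. I'll try again with all the keys in each row.

```bash
python3 -m pendant '[{"dx":-0.022,"dy":-0.009,"dz":0.0,"rx":0.0,"ry":0.0,"rz":0.0,"hand":0.045},{"dx":-0.022,"dy":-0.009,"dz":0.0,"rx":0.0,"ry":0.0,"rz":0.0,"hand":0.045}]' 30
```

```text
clock: 0.37
position: [0.28, 0.4834, 0.2309]
ee_rot: [-0.0, 0.22, 0.975, -0.0]
contact_force: [-0.7, 0.1, -0.8]
width: 0.0636
gripper_force: 0.0
```

```bash
python3 -m pendant '[{"dx":-0.0212,"dy":-0.0086,"dz":0,"rx":0,"ry":0,"rz":0,"hand":0.045},{"dx":-0.0212,"dy":-0.0086,"dz":0,"rx":0,"ry":0,"rz":0,"hand":0.045},{"dx":-0.0212,"dy":-0.0086,"dz":0,"rx":0,"ry":0,"rz":0,"hand":0.045},{"dx":-0.0212,"dy":-0.0086,"dz":0,"rx":0,"ry":0,"rz":0,"hand":0.045},{"dx":-0.0212,"dy":-0.0086,"dz":0,"rx":0,"ry":0,"rz":0,"hand":0.045},{"dx":-0.0212,"dy":-0.0086,"dz":0,"rx":0,"ry":0,"rz":0,"hand":0.045},{"dx":-0.0212,"dy":-0.0086,"dz":0,"rx":0,"ry":0,"rz":0,"hand":0.045},{"dx":-0.0212,"dy":-0.0086,"dz":0,"rx":0,"ry":0,"rz":0,"hand":0.045},{"dx":-0.0212,"dy":-0.0086,"dz":0,"rx":0,"ry":0,"rz":0,"hand":0.045},{"dx":-0.0212,"dy":-0.0086,"dz":0,"rx":0,"ry":0,"rz":0,"hand":0.045}]'
python3 -m pendant '[{"dx":0,"dy":0,"dz":0,"rx":0,"ry":0,"rz":-6,"hand":0.045},{"dx":0,"dy":0,"dz":0,"rx":0,"ry":0,"rz":-6,"hand":0.045},{"dx":0,"dy":0,"dz":0,"rx":0,"ry":0,"rz":-6,"hand":0.045},{"dx":0,"dy":0,"dz":0,"rx":0,"ry":0,"rz":-6,"hand":0.045},{"dx":0,"dy":0,"dz":0,"rx":0,"ry":0,"rz":-6,"hand":0.045},{"dx":0,"dy":0,"dz":0,"rx":0,"ry":0,"rz":-6,"hand":0.045},{"dx":0,"dy":0,"dz":0,"rx":0,"ry":0,"rz":0,"hand":0.045},{"dx":0,"dy":0,"dz":0,"rx":0,"ry":0,"rz":0,"hand":0.045}]'
python3 - <<'E'
from h import *
im,st=shot("wrist","w2.png"); print(st["position"],q2R(st["ee_rot"]).round(3),st["qpos"].round(2))
E
```

```text
clock: 1.2
position: [0.4349, 0.3132, 0.2312]
ee_rot: [-0.0, 0.222, 0.975, -0.0]
contact_force: [-0.4, 0.5, -0.3]
width: 0.045
gripper_force: 0.0
clock: 1.87
position: [0.4343, 0.3141, 0.2312]
ee_rot: [-0.0, -0.089, 0.996, -0.0]
contact_force: [-0.7, 0.2, 0.2]
width: 0.045
gripper_force: 0.0
[0.4343156  0.31412563 0.23116573] [[-0.984 -0.178 -0.   ]
 [-0.178  0.984 -0.   ]
 [ 0.    -0.    -1.   ]] [ 0.5   0.22  1.59  0.    1.34 -1.25]
```

View pics/w2.png

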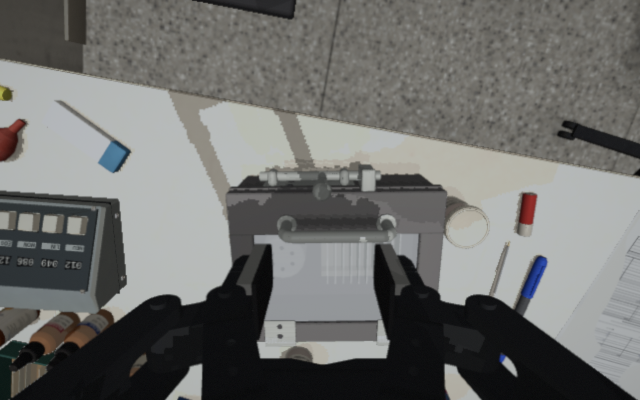

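The wrist view shows the knob top at (321,188), the handle bar from (285,234) to (389,234), and the lid's front corners at (229,190) and (446,190). It is square to the box. Next I combine this with the top view.

Run:
```python
from h import *
w,st=load("w2"); ti,_=load("top0"); si,_=load("side0")
T=lambda u,v:ray(ti,(220+(u+.5)/3.2-.5,160+(v+.5)/3.2-.5)); S=lambda u,v:ray(si,(270+(u-402+.5)/3.6-.5,195+(v+.5)/3.6-.5))
kw=ray(w,(321,187),st)
print("knob",tri(kw,T(228,267)),tri(kw,S(722,95)),plane(w,(321,187),.112,st))
for n,px,t in [("hL",(389,234),(150,226)),("hR",(286,234),(264,204)),("hM",(337.5,234),(207,215))]:
    print(n,tri(ray(w,px,st),T(*t)),plane(w,px,.114,st))
for px in[(229,190),(446,190)]: print("edge",plane(w,px,.084,st))
b=cv2.imread("pics/w2.png")[150:260,215:455]; cv2.imwrite("pics/c2.png",cv2.convertScaleAbs(cv2.resize(b,None,fx=3.3,fy=3.3,interpolation=cv2.INTER_CUBIC),alpha=1.3))
```

```text
knob (array([0.43493437, 0.31488105, 0.09521063]), np.float64(0.002254750991598358)) (array([0.43233154, 0.31275834, 0.11024108]), np.float64(0.003113186843118799)) [0.43034389 0.3131076  0.112     ]
hL (array([0.46409397, 0.37350821, 0.10106774]), np.float64(0.007075221994819244)) [0.45835674 0.37337752 0.114     ]
hR (array([0.47934782, 0.29067785, 0.09791423]), np.float64(0.0021706490285503606)) [0.47296494 0.29232869 0.114     ]
hM (array([0.47233276, 0.33261834, 0.09667768]), np.float64(0.004494906740545687)) [0.46565712 0.33284059 0.114     ]
edge [0.45410681 0.23687459 0.084     ]
edge [0.42095509 0.42059439 0.084     ]
```

View pics/c2.png

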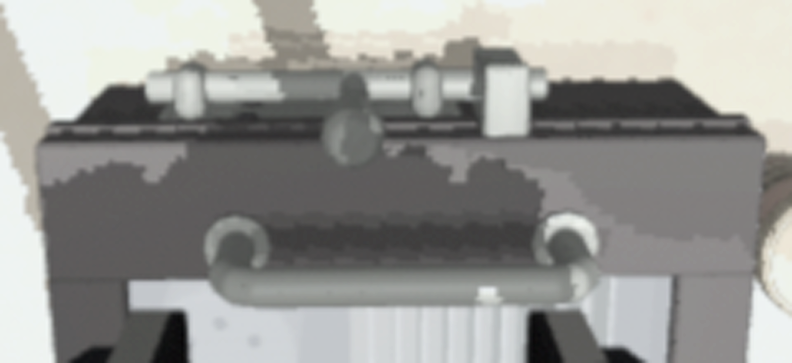

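The crop shows the knob's top disc at (352,137), which is wrist pixel (321.7,191.5). The staple is to the right of it, and the bar's centre at (405,283) is wrist pixel (337.7,235.8). I'll cast these on their planes in each view as a check.

Run:
```python
from h import *
w,st=load("w2"); ti,_=load("top0"); si,_=load("side0")
tp=lambda u,v:(220+(u+.5)/3.2-.5,160+(v+.5)/3.2-.5); sp=lambda u,v:(270+(u-402+.5)/3.6-.5,195+(v+.5)/3.6-.5)
print("knob top w",plane(w,(321.7,191.5),.12,st),"t",plane(ti,tp(228,267),.12),"s",plane(si,sp(722,93),.12))
print("handle w",plane(w,(337.7,235.8),.114,st),"t",plane(ti,tp(207,215),.117),"s",plane(si,sp(667,132),.117))
print("kn tri w-s",tri(ray(w,(321.7,191.5),st),ray(si,sp(722,93))),"h",tri(ray(w,(337.7,235.8),st),ray(si,sp(666,132))))
```

```text
knob top w [0.43166359 0.31391463 0.12      ] t [0.43456306 0.31338784 0.12      ] s [0.4344368  0.32041231 0.12      ]
handle w [0.4671486  0.33329139 0.114     ] t [0.47092185 0.32791322 0.117     ] s [0.46593684 0.35151946 0.117     ]
kn tri w-s (array([0.43367553, 0.31410087, 0.1137683 ]), np.float64(0.0007036500672288216)) h (array([0.46884338, 0.33550352, 0.10249762]), np.float64(0.005687639494302946))
```

```bash
python3 -m pendant '[{"dx":0,"dy":0,"dz":0.022,"rx":0,"ry":0,"rz":0,"hand":0.035},{"dx":0,"dy":0,"dz":0.022,"rx":0,"ry":0,"rz":0,"hand":0.035},{"dx":0,"dy":0,"dz":0.022,"rx":0,"ry":0,"rz":0,"hand":0.035},{"dx":0,"dy":0,"dz":0.022,"rx":0,"ry":0,"rz":0,"hand":0.035},{"dx":0,"dy":0,"dz":0.015,"rx":0,"ry":0,"rz":0,"hand":0.035},{"dx":0,"dy":0,"dz":0.015,"rx":0,"ry":0,"rz":0,"hand":0.035},{"dx":0,"dy":0,"dz":0.015,"rx":0,"ry":0,"rz":0,"hand":0.035},{"dx":0,"dy":0,"dz":0,"rx":0,"ry":0,"rz":0,"hand":0.035}]'
python3 -m pendant '[{"dx":0,"dy":0,"dz":0,"rx":0,"ry":0,"rz":0,"hand":0.0},{"dx":0,"dy":0,"dz":0,"rx":0,"ry":0,"rz":0,"hand":0.0},{"dx":0,"dy":0,"dz":0,"rx":0,"ry":0,"rz":0,"hand":0.0},{"dx":0,"dy":0,"dz":0,"rx":0,"ry":0,"rz":0,"hand":0.0},{"dx":0,"dy":0,"dz":0,"rx":0,"ry":0,"rz":0,"hand":0.0},{"dx":0,"dy":0,"dz":0,"rx":0,"ry":0,"rz":0,"hand":0.0}]' 25
```

```text
clock: 2.58
position: [0.4324, 0.3131, 0.0956]
ee_rot: [-0.003, -0.09, 0.996, -0.001]
contact_force: [-0.8, 0.4, 0.1]
width: 0.0349
gripper_force: 0.0
clock: 3.08
position: [0.4347, 0.3143, 0.0989]
ee_rot: [0.001, -0.091, 0.996, 0.0]
contact_force: [-0.7, -0.8, -0.6]
width: 0.0137
gripper_force: 24.9
```

Gripped at 13.7 mm on the 15 mm knob. Next I slide the bolt along tool −y.

```bash
python3 -m pendant '[{"dx":0,"dy":-0.004,"dz":0,"rx":0,"ry":0,"rz":0,"hand":0.0},{"dx":0,"dy":-0.004,"dz":0,"rx":0,"ry":0,"rz":0,"hand":0.0},{"dx":0,"dy":-0.004,"dz":0,"rx":0,"ry":0,"rz":0,"hand":0.0},{"dx":0,"dy":-0.004,"dz":0,"rx":0,"ry":0,"rz":0,"hand":0.0},{"dx":0,"dy":-0.004,"dz":0,"rx":0,"ry":0,"rz":0,"hand":0.0},{"dx":0,"dy":-0.004,"dz":0,"rx":0,"ry":0,"rz":0,"hand":0.0},{"dx":0,"dy":-0.003,"dz":0,"rx":0,"ry":0,"rz":0,"hand":0.0},{"dx":0,"dy":0,"dz":0,"rx":0,"ry":0,"rz":0,"hand":0.0}]'
python3 -m pendant '[{"dx":0,"dy":-0.002,"dz":0,"rx":0,"ry":0,"rz":0,"hand":0.0},{"dx":0,"dy":0,"dz":0,"rx":0,"ry":0,"rz":0,"hand":0.0}]'
python3 -m pendant '[{"dx":0,"dy":-0.002,"dz":0,"rx":0,"ry":0,"rz":0,"hand":0.0},{"dx":0,"dy":0,"dz":0,"rx":0,"ry":0,"rz":0,"hand":0.0}]'
```

```text
clock: 3.75
position: [0.44, 0.2869, 0.0988]
ee_rot: [0.001, -0.09, 0.996, -0.0]
contact_force: [0.4, -0.1, 4.3]
width: 0.0134
gripper_force: 25.4
clock: 3.92
position: [0.4402, 0.2855, 0.0988]
ee_rot: [0.001, -0.091, 0.996, 0.0]
contact_force: [0.4, 0.0, 5.1]
width: 0.014
gripper_force: 25.5
clock: 4.08
position: [0.4406, 0.2837, 0.0988]
ee_rot: [0.001, -0.091, 0.996, 0.0]
contact_force: [-0.3, 1.0, 6.2]
width: 0.0138
gripper_force: 25.5
```

```bash
for i in 1; do python3 -m pendant '[{"dx":0,"dy":-0.002,"dz":0,"rx":0,"ry":0,"rz":0,"hand":0.0},{"dx":0,"dy":0,"dz":0,"rx":0,"ry":0,"rz":0,"hand":0.0}]'; done
python3 -m pendant '[{"dx":0,"dy":-0.002,"dz":0,"rx":0,"ry":0,"rz":0,"hand":0.0},{"dx":0,"dy":0,"dz":0,"rx":0,"ry":0,"rz":0,"hand":0.0}]'
python3 - <<'E'
from h import *
im,st=shot("wrist","w3.png"); print(st["position"],st["contact_force"],st["moment"])
t,_=shot("top","top3.png");s,_=shot("side","side3.png")
r=lambda a,f:cv2.convertScaleAbs(cv2.resize(cv2.cvtColor(a,cv2.COLOR_RGB2BGR),None,fx=f,fy=f,interpolation=cv2.INTER_CUBIC),alpha=1.3)
c=np.zeros((600,800,3),np.uint8)
a=r(np.asarray(im["frame"])[100:350,160:480],1.25);c[:a.shape[0],:a.shape[1]]=a
b=r(np.asarray(s["frame"])[180:330,270:400],3);c[:b.shape[0],405:405+b.shape[1]]=b
cv2.imwrite("pics/c3.png",c)
E
```

```text
clock: 4.25
position: [0.4409, 0.2818, 0.0988]
ee_rot: [0.001, -0.091, 0.996, 0.0]
contact_force: [1.1, 1.9, 5.6]
width: 0.0137
gripper_force: 25.5
clock: 4.42
position: [0.4413, 0.2801, 0.0988]
ee_rot: [0.001, -0.091, 0.996, 0.0]
contact_force: [0.1, 2.9, 5.2]
width: 0.0135
gripper_force: 25.5
[0.44125522 0.28009622 0.09879395] [0.11235577 2.92413935 5.16733703] [0.41523558 0.08580592 0.0029696 ]
```

View pics/c3.png

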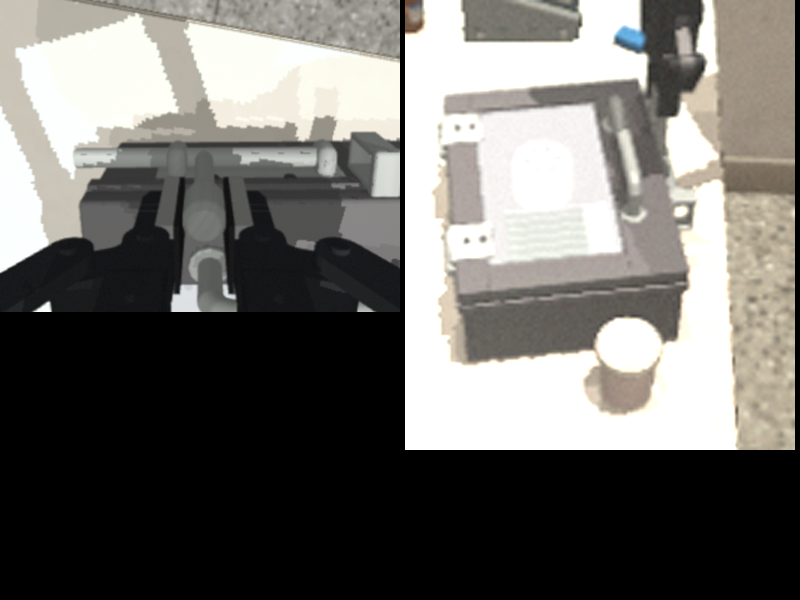

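The knob is between the fingers at (203,215), and the bolt's tip at (325,157) is clear of the staple at (385,170). I'll press on to the stop.

```bash
python3 -m pendant '[{"dx":0,"dy":-0.002,"dz":0,"rx":0,"ry":0,"rz":0,"hand":0.0},{"dx":0,"dy":0,"dz":0,"rx":0,"ry":0,"rz":0,"hand":0.0}]';python3 -m pendant '[{"dx":0,"dy":-0.002,"dz":0,"rx":0,"ry":0,"rz":0,"hand":0.0},{"dx":0,"dy":0,"dz":0,"rx":0,"ry":0,"rz":0,"hand":0.0}]'
```

```text
clock: 4.73
position: [0.4413, 0.2799, 0.0988]
ee_rot: [0.001, -0.09, 0.996, 0.002]
contact_force: [-0.7, 6.9, 4.6]
width: 0.0139
gripper_force: 25.5
clock: 4.9
position: [0.4414, 0.2796, 0.0988]
ee_rot: [0.001, -0.089, 0.996, 0.004]
contact_force: [-2.0, 12.8, 3.3]
width: 0.0138
gripper_force: 25.6
```

The force has risen to 13 N with no further travel, so the bolt is at its stop. I'll relax, release, rise, move over the handle and turn.

```bash
python3 -m pendant '[{"dx":0,"dy":0.003,"dz":0,"rx":0,"ry":0,"rz":0,"hand":0.0},{"dx":0,"dy":0,"dz":0,"rx":0,"ry":0,"rz":0,"hand":0.035},{"dx":0,"dy":0,"dz":0,"rx":0,"ry":0,"rz":0,"hand":0.035},{"dx":0,"dy":0,"dz":0,"rx":0,"ry":0,"rz":0,"hand":0.035},{"dx":0,"dy":0,"dz":0,"rx":0,"ry":0,"rz":0,"hand":0.035},{"dx":0,"dy":0,"dz":-0.02,"rx":0,"ry":0,"rz":0,"hand":0.035},{"dx":0,"dy":0,"dz":-0.03,"rx":0,"ry":0,"rz":0,"hand":0.035},{"dx":0,"dy":0,"dz":-0.04,"rx":0,"ry":0,"rz":0,"hand":0.035},{"dx":-0.018,"dy":0.024,"dz":-0.02,"rx":0,"ry":0,"rz":0,"hand":0.07},{"dx":-0.019,"dy":0.023,"dz":0,"rx":0,"ry":0,"rz":0,"hand":0.07}]'
python3 -m pendant '[{"dx":0,"dy":0,"dz":0,"rx":0,"ry":0,"rz":7.0,"hand":0.07},{"dx":0,"dy":0,"dz":0,"rx":0,"ry":0,"rz":7.0,"hand":0.07},{"dx":0,"dy":0,"dz":0,"rx":0,"ry":0,"rz":7.0,"hand":0.07},{"dx":0,"dy":0,"dz":0,"rx":0,"ry":0,"rz":7.0,"hand":0.07},{"dx":0,"dy":0,"dz":0,"rx":0,"ry":0,"rz":7.0,"hand":0.07},{"dx":0,"dy":0,"dz":0,"rx":0,"ry":0,"rz":7.0,"hand":0.07},{"dx":0,"dy":0,"dz":0,"rx":0,"ry":0,"rz":7.0,"hand":0.07},{"dx":0,"dy":0,"dz":0,"rx":0,"ry":0,"rz":7.0,"hand":0.07},{"dx":0,"dy":0,"dz":0,"rx":0,"ry":0,"rz":7.0,"hand":0.07},{"dx":0,"dy":0,"dz":0,"rx":0,"ry":0,"rz":7.0,"hand":0.07},{"dx":0,"dy":0,"dz":0,"rx":0,"ry":0,"rz":7.0,"hand":0.07},{"dx":0,"dy":0,"dz":0,"rx":0,"ry":0,"rz":7.0,"hand":0.07}]'
python3 -m pendant '[{"dx":0,"dy":0,"dz":0,"rx":0,"ry":0,"rz":6.0,"hand":0.07},{"dx":0,"dy":0,"dz":0,"rx":0,"ry":0,"rz":0,"hand":0.07},{"dx":0,"dy":0,"dz":0,"rx":0,"ry":0,"rz":0,"hand":0.07}]'
python3 - <<'E'
from h import *
im,st=shot("wrist","w4.png"); print(st["position"],q2R(st["ee_rot"]).round(3),st["qpos"].round(2))
E
```

```text
clock: 5.73
position: [0.4713, 0.3324, 0.2143]
ee_rot: [0.005, -0.09, 0.996, 0.002]
contact_force: [1.1, 0.7, 1.3]
width: 0.058
gripper_force: 0.0
clock: 6.73
position: [0.4686, 0.331, 0.2078]
ee_rot: [-0.0, 0.602, 0.799, -0.001]
contact_force: [-0.2, 0.5, 0.2]
width: 0.0699
gripper_force: 0.0
clock: 6.98
position: [0.4687, 0.3312, 0.208]
ee_rot: [-0.0, 0.639, 0.769, -0.0]
contact_force: [0.6, -0.4, -0.5]
width: 0.07
gripper_force: 0.0
[0.4687268  0.33123533 0.20796012] [[-0.183  0.983 -0.001]
 [ 0.983  0.183 -0.001]
 [-0.001 -0.001 -1.   ]] [ 0.49  0.29  1.55 -0.    1.31  0.31]
```

View pics/w4.png

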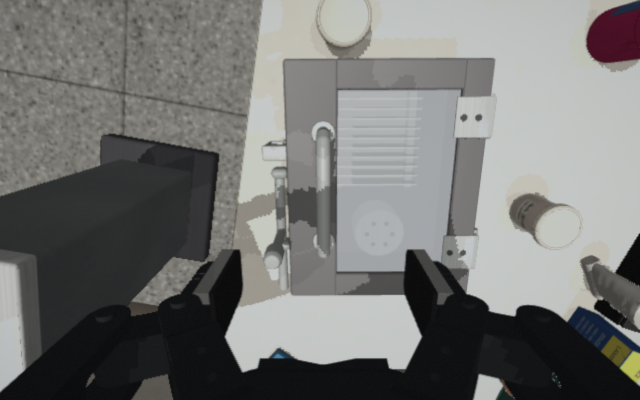

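The wrist view shows the bar vertical at u≈323, from v≈128 to 252. The knob is drawn back at (275,252), and the bolt tip at (280,172) is clear of the staple at (275,150). I'll triangulate the bar against the earlier wrist view.

Run:
```python
from h import *
w,st=load("w2"); v,s4=load("w4")
for n,a,b in[("L",(392,235),(323,132)),("R",(283,235),(322,247))]: print(n,tri(ray(w,a,st),ray(v,b,s4)))
print(tri(ray(w,(337.7,235.8),st),ray(v,(323,190),s4)))
for p in[(323,132),(323,190),(322,247)]: print(plane(v,p,.114,s4))
```

```text
L (array([0.46050134, 0.37854694, 0.10716391]), np.float64(0.0020167542105287255))
R (array([0.47677896, 0.29109135, 0.10330311]), np.float64(0.004736512076636577))
(array([0.46924211, 0.33604656, 0.10385229]), np.float64(0.004846091387169591))
[0.45964217 0.3798753  0.114     ]
[0.46697878 0.34043504 0.114     ]
[0.474188   0.29765779 0.114     ]
```

```bash
python3 -m pendant '[{"dx":0.003,"dy":0,"dz":0.02,"rx":0,"ry":0,"rz":0,"hand":0.07},{"dx":0,"dy":0,"dz":0.02,"rx":0,"ry":0,"rz":0,"hand":0.07},{"dx":0,"dy":0,"dz":0.02,"rx":0,"ry":0,"rz":0,"hand":0.05},{"dx":0,"dy":0,"dz":0.02,"rx":0,"ry":0,"rz":0,"hand":0.05},{"dx":0,"dy":0,"dz":0.012,"rx":0,"ry":0,"rz":0,"hand":0.05},{"dx":0,"dy":0,"dz":0.01,"rx":0,"ry":0,"rz":0,"hand":0.05},{"dx":0,"dy":0,"dz":0.008,"rx":0,"ry":0,"rz":0,"hand":0.05},{"dx":0,"dy":0,"dz":0.004,"rx":0,"ry":0,"rz":0,"hand":0.05},{"dx":0,"dy":0,"dz":0,"rx":0,"ry":0,"rz":0,"hand":0.05}]'
python3 -m pendant '[{"dx":0,"dy":0,"dz":0,"rx":0,"ry":0,"rz":0,"hand":0.0},{"dx":0,"dy":0,"dz":0,"rx":0,"ry":0,"rz":0,"hand":0.0},{"dx":0,"dy":0,"dz":0,"rx":0,"ry":0,"rz":0,"hand":0.0},{"dx":0,"dy":0,"dz":0,"rx":0,"ry":0,"rz":0,"hand":0.0},{"dx":0,"dy":0,"dz":0,"rx":0,"ry":0,"rz":0,"hand":0.0},{"dx":0,"dy":0,"dz":0,"rx":0,"ry":0,"rz":0,"hand":0.0},{"dx":0,"dy":0,"dz":0,"rx":0,"ry":0,"rz":0,"hand":0.0},{"dx":0,"dy":0,"dz":0,"rx":0,"ry":0,"rz":0,"hand":0.0}]' 80
```

```text
clock: 7.78
position: [0.4681, 0.3344, 0.0937]
ee_rot: [-0.0, 0.64, 0.768, -0.0]
contact_force: [-1.0, 0.3, 0.5]
width: 0.05
gripper_force: 0.0
clock: 8.45
position: [0.4681, 0.3348, 0.0953]
ee_rot: [-0.0, 0.64, 0.768, 0.0]
contact_force: [-2.1, -0.7, 5.8]
width: 0.0075
gripper_force: 78.2
```

The bar is gripped. I'll raise it along the hinge arc with rx and check the force.

```bash
python3 -m pendant '[{"dx":0,"dy":0.0002,"dz":-0.0011,"rx":0.5,"ry":0,"rz":0,"hand":0.0},{"dx":0,"dy":0.0002,"dz":-0.0011,"rx":0.5,"ry":0,"rz":0,"hand":0.0},{"dx":0,"dy":0.0002,"dz":-0.0011,"rx":0.5,"ry":0,"rz":0,"hand":0.0},{"dx":0,"dy":0.0002,"dz":-0.0011,"rx":0.5,"ry":0,"rz":0,"hand":0.0},{"dx":0,"dy":0,"dz":0,"rx":0,"ry":0,"rz":0,"hand":0.0}]'
python3 -m pendant '[{"dx":0,"dy":0.0002,"dz":-0.0011,"rx":0.5,"ry":0,"rz":0,"hand":0.0},{"dx":0,"dy":0.0002,"dz":-0.0011,"rx":0.5,"ry":0,"rz":0,"hand":0.0},{"dx":0,"dy":0,"dz":0,"rx":0,"ry":0,"rz":0,"hand":0.0}]'
```

```text
clock: 8.87
position: [0.4677, 0.3347, 0.0964]
ee_rot: [-0.013, 0.64, 0.768, -0.015]
contact_force: [-1.3, 2.1, -16.8]
width: 0.0071
gripper_force: 77.7
clock: 9.12
position: [0.4687, 0.3349, 0.1001]
ee_rot: [-0.018, 0.64, 0.768, -0.021]
contact_force: [-2.8, 3.8, -13.8]
width: 0.0071
gripper_force: 78.6
```

```bash
python3 -m pendant '[{"dx":0,"dy":0.0002,"dz":-0.0011,"rx":0.5,"ry":0,"rz":0,"hand":0.0},{"dx":0,"dy":0.0002,"dz":-0.0011,"rx":0.5,"ry":0,"rz":0,"hand":0.0},{"dx":0,"dy":0.0002,"dz":-0.0011,"rx":0.5,"ry":0,"rz":0,"hand":0.0},{"dx":0,"dy":0.0002,"dz":-0.0011,"rx":0.5,"ry":0,"rz":0,"hand":0.0},{"dx":0,"dy":0.0002,"dz":-0.0011,"rx":0.5,"ry":0,"rz":0,"hand":0.0},{"dx":0,"dy":0.0002,"dz":-0.0011,"rx":0.5,"ry":0,"rz":0,"hand":0.0},{"dx":0,"dy":0,"dz":0,"rx":0,"ry":0,"rz":0,"hand":0.0}]'
python3 -m pendant '[{"dx":0,"dy":0.0002,"dz":-0.0011,"rx":0.5,"ry":0,"rz":0,"hand":0.0},{"dx":0,"dy":0.0002,"dz":-0.0011,"rx":0.5,"ry":0,"rz":0,"hand":0.0},{"dx":0,"dy":0.0002,"dz":-0.0011,"rx":0.5,"ry":0,"rz":0,"hand":0.0},{"dx":0,"dy":0.0002,"dz":-0.0011,"rx":0.5,"ry":0,"rz":0,"hand":0.0},{"dx":0,"dy":0.0002,"dz":-0.0011,"rx":0.5,"ry":0,"rz":0,"hand":0.0},{"dx":0,"dy":0.0002,"dz":-0.0011,"rx":0.5,"ry":0,"rz":0,"hand":0.0},{"dx":0,"dy":0,"dz":0,"rx":0,"ry":0,"rz":0,"hand":0.0},{"dx":0,"dy":0,"dz":0,"rx":0,"ry":0,"rz":0,"hand":0.0}]'
```

```text
clock: 9.7
position: [0.4715, 0.3354, 0.1096]
ee_rot: [-0.034, 0.639, 0.767, -0.04]
contact_force: [-6.5, 1.3, -0.4]
width: 0.0073
gripper_force: 80.0
clock: 10.37
position: [0.4734, 0.3358, 0.1159]
ee_rot: [-0.05, 0.638, 0.766, -0.06]
contact_force: [-5.6, 2.1, -0.4]
width: 0.0075
gripper_force: 80.0
```

```bash
python3 -m pendant '[{"dx":0,"dy":0,"dz":-0.0011,"rx":0.5,"ry":0,"rz":0,"hand":0.0},{"dx":0,"dy":0,"dz":-0.0011,"rx":0.5,"ry":0,"rz":0,"hand":0.0},{"dx":0,"dy":0,"dz":-0.0011,"rx":0.5,"ry":0,"rz":0,"hand":0.0},{"dx":0,"dy":0,"dz":-0.0011,"rx":0.5,"ry":0,"rz":0,"hand":0.0},{"dx":0,"dy":0,"dz":0,"rx":0,"ry":0,"rz":0,"hand":0.0},{"dx":0,"dy":0,"dz":0,"rx":0,"ry":0,"rz":0,"hand":0.0},{"dx":0,"dy":0,"dz":0,"rx":0,"ry":0,"rz":0,"hand":0.0}]'
python3 - <<'E'
from h import *
s,st=shot("side","side5.png");t,_=shot("top","top5.png")
r=lambda a,f:cv2.convertScaleAbs(cv2.resize(cv2.cvtColor(a,cv2.COLOR_RGB2BGR),None,fx=f,fy=f,interpolation=cv2.INTER_CUBIC),alpha=1.3)
c=np.zeros((600,800,3),np.uint8)
b=r(np.asarray(s["frame"])[170:330,270:400],3.6);c[:b.shape[0],:b.shape[1]]=b
b=r(np.asarray(t["frame"])[160:265,225:325],3.2);c[:b.shape[0],475:475+b.shape[1]]=b
cv2.imwrite("pics/c5.png",c)
E
```

```text
clock: 10.95
position: [0.4743, 0.336, 0.1191]
ee_rot: [-0.061, 0.637, 0.765, -0.073]
contact_force: [-4.5, 2.1, -0.4]
width: 0.0075
gripper_force: 80.0
```

View pics/c5.png

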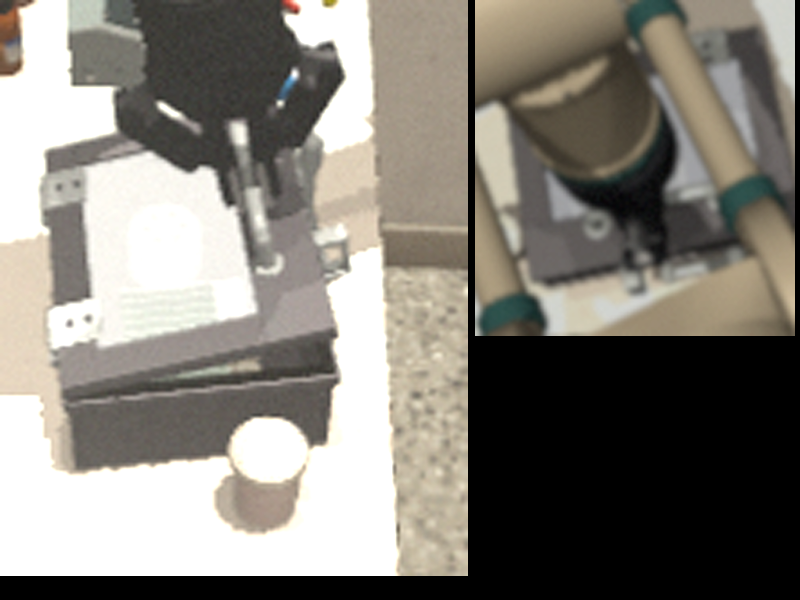

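The lid is open as a slit, with its front-left corner at crop pixel (336,330). The bar is between the fingers, and the pot looks undisturbed. I'll check the corner's height against its shut position, and check that the lid is steady.

```bash
python3 - <<'E'
from h import *
s,_=load("side5"); s0,_=load("side0"); n=np.array([-.182,.983,0]); p0=np.array([.423,.421,0])
for im,px in((s0,(270+336/3.6,195+275/3.6)),(s,(270+336/3.6,170+330/3.6))):
    c,d=ray(im,px); print(c+d*((p0-c)@n)/(d@n))
for k in range(1): st=manip.get_state(); print(st["position"],st["qd"].round(4),st["clock"])
E
python3 -m pendant '[{"dx":0,"dy":0,"dz":0,"rx":0,"ry":0,"rz":0,"hand":0.0},{"dx":0,"dy":0,"dz":0,"rx":0,"ry":0,"rz":0,"hand":0.0},{"dx":0,"dy":0,"dz":0,"rx":0,"ry":0,"rz":0,"hand":0.0},{"dx":0,"dy":0,"dz":0,"rx":0,"ry":0,"rz":0,"hand":0.0},{"dx":0,"dy":0,"dz":0,"rx":0,"ry":0,"rz":0,"hand":0.0},{"dx":0,"dy":0,"dz":0,"rx":0,"ry":0,"rz":0,"hand":0.0}]'
```

```text
[0.42274536 0.42095285 0.07642936]
[0.42496173 0.42136321 0.10679002]
[0.4743547  0.33597319 0.11909303] [-0.0012  0.0015 -0.001  -0.      0.0002  0.0021] 11.05
clock: 11.55
position: [0.4743, 0.336, 0.1191]
ee_rot: [-0.061, 0.637, 0.765, -0.073]
contact_force: [-4.1, 2.4, -0.5]
width: 0.0071
gripper_force: 80.0
```

The front edge has risen 30 mm and the lid is steady. I'm handing in.

```bash
python3 -c "
from rig import manip
print(manip.sign_off())"
```

```text
the job is handed in; nothing more can be done
None
```

I drew the bolt back to its stop, broke the seal and raised the lid's front edge about 30 mm; the job was handed in at about 11.6 s with the lid held steady by the handle, and I saw nothing else on the bench moved.

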